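# Bring the green chips round to the front of the chip carousel

### The arm

A 6-joint arm with a two-finger parallel gripper is mounted at the origin on the work surface. World frame = base frame: x ahead of the robot, y to its left, z up, the work surface at z = 0. Lengths are in m, angles in rad, forces in N, time in s.
With the tool pointing down it reaches from about 0.35 to 0.875 m from the base axis. Payload 4.2 kg.
Tool frame: the origin (TCP) lies midway between the tips of the shut fingers; the grasp point (between the pads) lies 19 mm behind it; z points along the fingers, y is the direction in which the jaws open and shut (so a half turn about z gives the same grasp; the last joint's range is limited). The gripper opens to 85 mm and grips with 20 to 120 N. Pads are 22 mm wide; open, the fingers measure 114 mm over their backs; the gripper's body (76 mm by 85 mm) begins 54 mm behind the grasp point. The pads swing forward as they close: fully open they stand 13 mm farther back than shut.
Start: joints at [-1, 0.385, 0.008, 0, -1.194, -0.259], TCP at [0.192, -0.595, 0.231] pointing down, gripper open.
Joint ranges: [-3.14, 3.14], [-1.21, 2.06], [-1.07, 1.41], [-3.16, 2.05], [-2.99, -0.16], [-3.1, 3.1]. Speed limits (rad/s): [2.79, 2.79, 3.14, 3.14, 3.14, 3.14].

### API

Orientations are given as a rotation vector (axis times angle).
In Python, from workcell import r, grip, vision, ticket gives the robot as it stands. The module is installed in compiled form; this text tells all that it offers. Calls block until the motion is done:
- r.move_ptp(position, orientation): joint-space move of the TCP to a pose.
- r.move_linear(position, orientation=None, vel=0.15): straight line of the TCP; orientation=None keeps the orientation; vel is the mean speed in m/s.
- r.move_joints(angles): joint-space move.
- grip(opening, newtons=None): finger opening in m; newtons is the grip in N (None keeps the last); returns when the fingers have stopped.
- r.dwell(seconds).
- r.inverse_kinematics(position, orientation): joint angles nearest the present ones, or None.
- r.observe(): the state.
- vision.read_camera(name): name is "side" or "top"; returns a dict with "color" (480x640x3 uint8, red, green, blue), "fx", "fy", "cx", "cy" (pixels), "dist_coeffs" ([k1, k2, p1, p2, k3] as OpenCV has them; the pictures are not rectified), "xyz" and "attitude" of the camera in the world. Camera axes: x right, y down, z forward; pixel columns grow to the right and rows downward; lengths in m; the calibration is good to about 2 mm. A picture is of the moment at which its call begins. There is no depth.
A pose or a line that the arm cannot do raises r.Unreachable and nothing moves.
- ticket.sign_off(): hands the job in, once; it reports no verdict.
Trained networks look in a picture, given as the dict that the camera call returned (one of the last four; its "shot" number tells which), for a name from the list of things; names that differ only in an ending like _2 or _b are one class to them, and where a whole thing is asked for, a point or a joint stands for the part that bears it (a point fixed in the world has none). Each returns a list of dicts, best first, with "conf" (0 to 1); they miss things now and then, are a little off and sometimes report something else, mostly with a low value. They report only what shows in the picture. A call takes as long as a camera call.
- vision.silhouettes(picture, query): "mask" (480x640 bool, what is visible of it) and "uv" ([column, row] in pixels, amid what is visible of it).
The state is a dict: "t": time; "joints": joint angles; "qd": joint speeds; "effort": joint torques, N m; "position": TCP position; "ee_rot": TCP orientation; "wrist_force": force on the tool from outside, world axes, zero at the start; "wrist_torque": the same for the moment, N m; "opening": finger opening in m.
Only numpy, scipy, OpenCV 4.12 (cv2) and the standard library are available. Lean on these libraries where they do the work, as an engineer would, in place of code of your own. Each camera call takes 0.05 s, during which the arm holds its last target. There are 200 camera calls.

### The job

Push the rim of the chip carousel round with the fingertips until the green chips stand squarely at the front, centred straight behind the brass plate on the base board, and leave the carousel standing still there. Push gently, never letting it whirl, and push only the carousel: do not grip, lift or touch any of the chips, and leave the pawns, bowl, dice cup and dice where they stand.

Things in the scene. Friction and masses are not known exactly. Their poses are not given: they have to be found in the camera images.
- base: The carousel's fixed dark walnut base board; it never moves. Origin at shelf level on the carousel's vertical turning axis, z up; its -x axis points to its front, towards the robot (turned up to 17 degrees). The board reaches 175 mm in front of the axis, 135 mm behind and 140 mm to either side; its top is 18 mm above the shelf.
- front_plate (a point): Centre of the blank brass name plate, 60 mm wide, 16 mm deep, about 1 mm proud, lying on top of the base board's front margin, 158 mm straight in front of the turning axis (19 mm above the shelf). It marks the front.
- carousel: The revolving flower-shaped deck of pale birch, 24 mm thick. Origin on the turning axis at its underside, 24 mm above the shelf (6 mm over the base board); z up. Six round lobes, each of radius 36 mm, centred 95 mm from the axis, every 60 degrees from its own -x axis; widest radius 131 mm. It turns endlessly either way, has no catches, and coasts only a few degrees after a slow push.
- rim_hollow (a point): One of the six finger hollows in the carousel's rim, midway between two lobes (30 degrees from each, so every 60 degrees). This point turns with the deck, 112 mm from the axis and 36 mm above the shelf, half-way up the 24 mm thick edge. A 40 mm round fits there; the hollow's floor is the hub, radius 86 mm. Bearing drag is about 0.06 N m: under 1 N at the rim.
- deck_centre (a point): On the turning axis at the deck's top face, 48 mm above the shelf. On each lobe stands a chip well, an open round wooden wall 49 mm across and 18 mm high (top 66 mm above the shelf). In the middle lies a blue-backed pack of cards in a low tray, 96 by 66 mm, top 70 mm above the shelf; it is part of the deck.
- green_chips: The green chips: a roll of ten green plastic poker chips with white edge spots in a thin clear sleeve, so it moves as one piece; 39 mm across, 33 mm tall, standing loose in one of the six wells (which one varies), with about 2 mm play. Origin at the centre of its underside, 48 mm above the shelf; top at 81 mm. Its yaw means nothing.
- red_chips: A like roll of ten red chips in another well; same size, same origin. Bystander.
- blue_chips: A like roll of ten blue chips in another well; same size, same origin. Bystander.
- white_chips: A like roll of ten white chips in another well; same size, same origin. Bystander.
- black_chips: A like roll of ten black chips in another well; same size, same origin. Bystander.
- orange_chips: A like roll of ten orange chips in another well; same size, same origin. Bystander.
- pawn_left: The left yellow plastic pawn, 26 mm across the foot, 46 mm tall, standing loose on the shelf just in front of the base board; origin at the centre of its underside. Bystander.
- pawn_right: The right yellow plastic pawn, 26 mm across the foot, 46 mm tall, standing loose on the shelf just in front of the base board; origin at the centre of its underside. Bystander.
- bowl: Stainless steel bowl, 150 mm across, 60 mm high, to the left of the carousel; origin at the centre of its underside. Bystander.
- dice_cup: Black dice cup, 80 mm across, 85 mm high, open upward, to the right of the carousel; origin at the centre of its underside. Bystander.
- die_a: A red 19 mm die lying to the right of the carousel; origin at the centre of its underside. Bystander.
- die_b: A red 19 mm die lying to the right of the carousel; origin at the centre of its underside. Bystander.

How it is judged:
By the outcome, as a careful person would: the job done as asked, in the order asked, and still so for the second after the job is handed in, with the robot touching nothing.
It also fails if it takes over 64 s, if anything falls off the work surface, if the arm or the gripper's body presses on something with over 40 N, if the wrist force passes 120 N, or if a joint passes its speed limit or range.

## Working session

There is one attempt and no reset: what is moved stays moved. The work goes in short steps, each a Python script; the robot and the scene stay as the last script left them, time stands still between calls to the robot, and variables do not carry over. Pictures are saved under pics/ and viewed, about 8 in all and at most 12, crops included, and the job is handed in when it is done.

```bash
mkdir -p pics; cat > h.py <<'E'
import numpy as np, cv2
from scipy.spatial.transform import Rotation as R
from workcell import r, grip, vision, ticket
def cam(n,save=None):
    p=vision.read_camera(n)
    if save: cv2.imwrite('pics/'+save,p['color'][:,:,::-1])
    return p
def rot(p):
    a=np.array(p['attitude'],float)
    return a if a.shape==(3,3) else R.from_rotvec(a).as_matrix() if a.size==3 else R.from_quat(a).as_matrix()
def K(p): return np.array([[p['fx'],0,p['cx']],[0,p['fy'],p['cy']],[0,0,1]])
def back(p,uv,z):
    q=cv2.undistortPoints(np.array([[uv]],float),K(p),np.array(p['dist_coeffs']))[0,0]
    d=rot(p)@np.array([q[0],q[1],1]); c=np.array(p['xyz'])
    return c+d*(z-c[2])/d[2]
def proj(p,X):
    M=rot(p).T
    return cv2.projectPoints(np.array(X,float).reshape(-1,3),cv2.Rodrigues(M)[0],-M@np.array(p['xyz']),K(p),np.array(p['dist_coeffs']))[0][:,0]
E
python3 - <<'E'
from h import *
for n in('top','side'):
    p=cam(n,n+'1.png'); print(n,p['xyz'],p['attitude'],p['fx'],p['dist_coeffs'])
    for q,z in [('green_chips',.07),('red_chips',.07),('blue_chips',.07),('white_chips',.07),('black_chips',.07),('orange_chips',.07),('front_plate',.019),('carousel',.048),('base',.018),('deck_centre',.048),('rim_hollow',.036),('pawn_left',.02),('bowl',.03),('dice_cup',.04),('die_a',.01)]:
        for d in vision.silhouettes(p,q)[:3]: print(q,round(d['conf'],2),np.round(d['uv']),np.round(back(p,d['uv'],z),3),d['mask'].sum())
o=r.observe();print(o['t'],o['ee_rot'],o['position'])
E
```

```text
top [0.3601248  0.0371002  0.92788834] [-2.05456548  2.13510521 -0.26624104] 566.1601876169243 [-0.14843008  0.          0.          0.          0.        ]
green_chips 0.86 [299. 246.] [0.569 0.054 0.07 ] 532
red_chips 0.83 [413. 202.] [ 0.635 -0.13   0.07 ] 543
blue_chips 0.7 [350. 280.] [ 0.513 -0.023  0.07 ] 601
white_chips 0.92 [361. 170.] [ 0.692 -0.05   0.07 ] 517
black_chips 0.77 [406. 255.] [ 0.549 -0.112  0.07 ] 624
orange_chips 0.72 [350. 280.] [ 0.512 -0.023  0.07 ] 597
orange_chips 0.59 [308. 189.] [0.663 0.036 0.07 ] 557
front_plate 0.71 [370. 289.] [ 0.506 -0.058  0.019] 14769
carousel 0.86 [352. 229.] [ 0.6   -0.032  0.048] 12131
base 0.86 [371. 292.] [ 0.501 -0.06   0.018] 15283
base 0.66 [412. 200.] [ 0.655 -0.139  0.018] 527
rim_hollow 0.69 [350. 228.] [ 0.605 -0.031  0.036] 11389
rim_hollow 0.21 [485. 151.] [ 0.735 -0.271  0.036] 2276
pawn_left 0.62 [322. 366.] [0.386 0.025 0.02 ] 129
bowl 0.93 [187. 232.] [0.61  0.238 0.03 ] 6343
dice_cup 0.82 [484. 148.] [ 0.739 -0.269  0.04 ] 2315
dice_cup 0.45 [404. 257.] [ 0.552 -0.114  0.04 ] 587
die_a 0.69 [496. 260.] [ 0.5
[... 738 characters left out ...]
3. 260.] [0.5   0.01  0.019] 7724
carousel 0.85 [321. 221.] [ 0.588 -0.02   0.048] 6651
carousel 0.37 [365. 193.] [ 0.564 -0.147  0.048] 310
base 0.83 [352. 257.] [0.506 0.003 0.018] 7389
deck_centre 0.67 [317. 221.] [ 0.594 -0.015  0.048] 6633
rim_hollow 0.61 [319. 224.] [ 0.595 -0.025  0.036] 6718
pawn_left 0.61 [404. 293.] [0.388 0.034 0.02 ] 256
bowl 0.91 [228. 306.] [0.605 0.225 0.03 ] 6120
dice_cup 0.69 [329. 144.] [ 0.736 -0.287  0.04 ] 1306
dice_cup 0.26 [427. 224.] [ 0.421 -0.134  0.04 ] 183
dice_cup 0.17 [331. 176.] [ 0.659 -0.171  0.04 ] 296
die_a 0.69 [397. 181.] [ 0.55  -0.281  0.01 ] 101
1.6 [ 4.87783914e-01 -3.10347030e+00  4.09230983e-05] [ 0.19174063 -0.59485724  0.2313205 ]
```

View pics/top1.png

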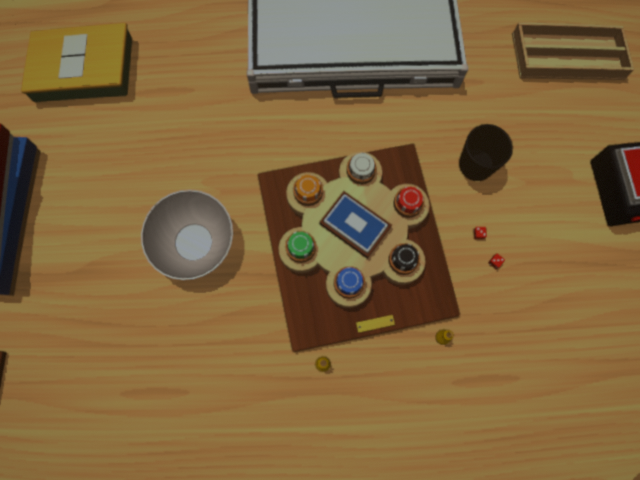

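View pics/side1.png

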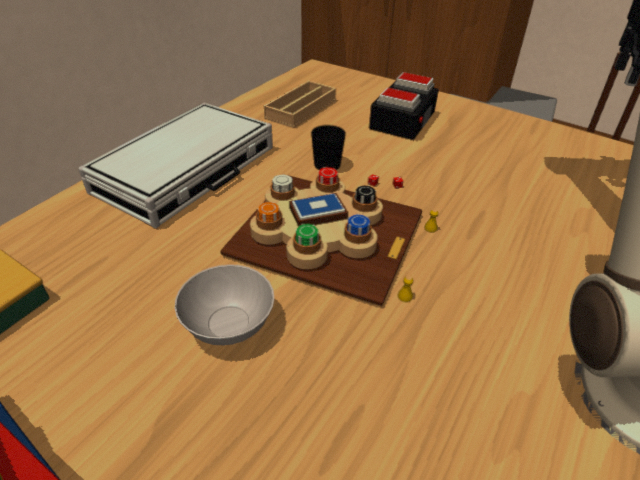

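Top view: green chips at (300,245), blue (350,281), plate (376,324), and pawns at (323,364) and (445,337). The detector's front_plate returns the whole board, so I'll segment the brass by colour instead. The side view agrees on the order of the chips. Next I'll fit the axis, deck angle and front direction.

```bash
cat >> h.py <<'E'
NAMES=['green','blue','black','red','white','orange']  # CCW from above
OFF={n:np.deg2rad(60*i) for i,n in enumerate(NAMES)}
def measure(p,quiet=False,guess=(.604,-.038)):
    """axis, front angle, green lobe angle (deg) from one picture"""
    hsv=cv2.cvtColor(p['color'],cv2.COLOR_RGB2HSV)
    g0=proj(p,[guess[0]-.158,guess[1]-.02,.019])[0]
    m=cv2.inRange(hsv,(18,110,110),(35,255,255))
    n,l,s,c=cv2.connectedComponentsWithStats(m)
    k=[i for i in range(1,n) if 40<s[i,4]<900 and np.hypot(*(c[i]-g0))<35]
    plate=None
    if k:
        k=min(k,key=lambda i:np.hypot(*(c[i]-g0))); plate=back(p,c[k],.019)[:2]
        ys,xs=np.nonzero(l==k); Q=np.array([back(p,(x,y),.019)[:2] for x,y in zip(xs,ys)])
        w,V=np.linalg.eigh(np.cov(Q.T)); v=V[:,1]; v=v*np.sign(v[1])
        pl=(np.sqrt(12*w[::-1])*1e3).round(1); normal=np.degrees(np.arctan2(v[0],-v[1]))%360
    pts={}
    for nme in NAMES:
        best=None
        for d in vision.silhouettes(p,nme+'_chips')[:3]:
            q=back(p,d['uv'],.07)[:2]
            rad=np.hypot(*(q-guess))
            if not .08<rad<.11: continue
            h=np.median(hsv[d['mask']],axis=0)
            # identity by colour
            if nme=='green' and not 45<h[0]<85: continue
            if nme=='orange' and not 5<h[0]<25: continue
            if nme=='blue' and not 95<h[0]<130: continue
            ys,xs=np.nonzero(d['mask']); best=(np.array(d['uv']),d['mask']); break
        if best: pts[nme]=best
    # fit: project chip cylinders' hull (48..81 mm; only 66..81 clear of the well) and compare mask centroids
    from scipy.optimize import least_squares
    t=np.linspace(0,2*np.pi,24,endpoint=False)
    def cen(x,y):
        P=[[x+.0195*np.cos(a),y+.0195*np.sin(a),z] for z in(.064,.081) for a in t]
        h=cv2.convexHull(proj(p,P).astype(np.float32)); M=cv2.moments(h); return np.array([M['m10'],M['m01']])/M['m00']
    obs={k:np.argwhere(v[1])[:,::-1].mean(0) for k,v in pts.items()}
    def f(u): return np.concatenate([cen(u[0]+.095*np.cos(u[2]+OFF[k]),u[1]+.095*np.sin(u[2]+OFF[k]))-obs[k] for k in obs])
    x0=None
    for g in np.deg2rad(np.arange(0,360,15)):
        c_=np.sum(f([*guess,g])**2)
        if x0 is None or c_<x0[0]: x0=(c_,g)
    s=least_squares(f,[*guess,x0[1]],loss='soft_l1',x_scale=[.01,.01,.1])
    ax=s.x[:2]; th=np.degrees(s.x[2])%360
    res=dict(axis=ax.round(4),green=round(th,2),rms=np.sqrt(np.mean(f(s.x)**2)).round(2),seen=list(obs),res=f(s.x).round(1))
    if plate is not None:
        d=plate-ax; res.update(plate=plate.round(4),dist=np.hypot(*d).round(4),front=round(np.degrees(np.arctan2(d[1],d[0]))%360,2),normal=round(normal,2),platesize=pl)
    return res
E
python3 - <<'E'
from h import *
for n in('top','side'): print(n,measure(cam(n)))
p=cam('top'); m=max(vision.silhouettes(p,'base'),key=lambda d:d['conf'])['mask'].astype('u1')
c=max(cv2.findContours(m,0,2)[0],key=cv2.contourArea); h=cv2.approxPolyDP(cv2.convexHull(c),8,True)[:,0]
print(h.tolist()); print([back(p,u,.018)[:2].round(4).tolist() for u in h.astype(float)])
print(r.observe()['t'])
E
```

```text
top {'axis': array([ 0.6049, -0.0362]), 'green': np.float64(110.93), 'rms': np.float64(0.17), 'seen': ['green', 'blue', 'black', 'red', 'white', 'orange'], 'res': array([-0.2,  0.3,  0.1, -0.2, -0.1,  0.1, -0.2, -0.1,  0.1, -0.2,  0.2,
       -0.2]), 'plate': array([ 0.4502, -0.0631]), 'dist': np.float64(0.1571), 'front': np.float64(189.85), 'normal': np.float64(189.86), 'platesize': array([59.1, 16.4])}
side {'axis': array([ 0.6053, -0.0371]), 'green': np.float64(111.03), 'rms': np.float64(0.18), 'seen': ['green', 'blue', 'black', 'white', 'orange'], 'res': array([-0. ,  0.3,  0. , -0.1,  0.1, -0. , -0.1, -0.4,  0. ,  0.1]), 'plate': array([ 0.4506, -0.0631]), 'dist': np.float64(0.1569), 'front': np.float64(189.53), 'normal': np.float64(189.89), 'platesize': array([60.7, 16.5])}
[[430, 204], [460, 314], [293, 351], [258, 175], [344, 157]]
[[0.6474, -0.1698], [0.4587, -0.2032], [0.4111, 0.0696], [0.7103, 0.121], [0.7378, -0.028]]
2.4
```

Both cameras agree: the axis is at (0.605,-0.0365), front is at 189.7°, and green is at 111.0°. The plate size, its distance from the axis and its normal all match the spec. The deck needs about +78.7°, counter-clockwise. I'll put the shut fingers in the green/blue hollow at 141° and sweep an arc.

```bash
cat >> h.py <<'E'
AX=np.array([.6051,-.0366]); FRONT=189.7
def pose(deg,z,flip,rad=.112):
    a=np.deg2rad(deg); y=np.array([np.cos(a),np.sin(a),0])*flip; zz=np.array([0,0,-1.]); x=np.cross(y,zz)
    return [*(AX+rad*np.array([np.cos(a),np.sin(a)])),z], R.from_matrix(np.c_[x,y,zz]).as_rotvec()
E
python3 - <<'E'
from h import *
best=None
for f in(1,-1):
    q=[r.inverse_kinematics(*pose(d,z,f)) for d,z in((141,.2),(141,.032),(180,.032),(225,.032))]
    print(f,[None if a is None else np.round(a,2).tolist() for a in q])
    if all(a is not None for a in q):
        s=max(abs(a[5]) for a in q)
        if best is None or s<best[0]: best=(s,f)
f=best[1]; print('flip',f)
grip(0); r.move_ptp(*pose(141,.2,f)); r.move_linear(*pose(141,.075,f),vel=.15)
cam('side','side2.png'); o=r.observe(); print(o['t'],o['position'],o['opening'],o['wrist_force'])
E
```

```text
1 [[0.38, 0.23, -0.3, 0.0, -1.04, -1.06], [0.38, 0.45, -0.49, 0.0, -0.63, -1.06], [0.26, 0.42, -0.55, 0.0, -0.6, -0.26], [0.08, 0.47, -0.44, 0.0, -0.66, 0.7]]
-1 [[0.38, 0.23, -0.3, 0.0, -1.04, 2.08], [0.38, 0.45, -0.49, 0.0, -0.63, 2.08], [0.26, 0.42, -0.55, -0.0, -0.6, 2.89], [0.08, 0.47, -0.44, 0.0, -0.66, -2.44]]
flip 1
6.7167 [0.51889068 0.03407264 0.07598375] -0.0001779559575509036 [ 0.11813097 -0.12534936 -0.47157551]
```

View pics/side2.png

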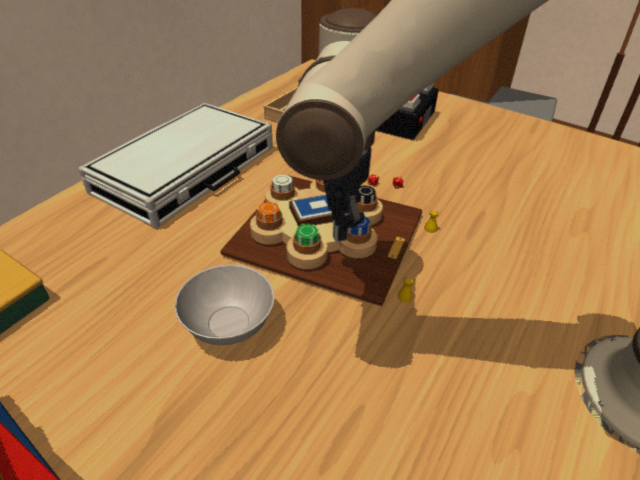

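The shut fingertips, near (342,238), hang over the hollow between green (307,236) and blue (358,230), clear of both. I'll descend and push slowly.

```bash
python3 - <<'E'
from h import *
def st(s):
    o=r.observe(); print(s,round(o['t'],2),np.round(o['position'],4),np.round(o['wrist_force'],2),np.round(o['wrist_torque'],2))
r.move_linear(*pose(141,.034,1),vel=.04); st('down')
if abs(r.observe()['wrist_force'][2])<4:
    for d in (152,164): r.move_linear(*pose(d,.034,1),vel=.035); st(d)
    r.dwell(.2); p=cam('side'); print(measure(p)); p=cam('top'); print(measure(p))
E
```

```text
down 7.89 [0.5183 0.0339 0.0343] [ 0.53  0.3  -0.  ] [ 0.04 -0.06 -0.02]
152 8.66 [0.5064 0.0161 0.0341] [0.08 0.47 0.48] [-0.01  0.01  0.04]
164 9.47 [ 0.4975 -0.0056  0.034 ] [-0.24  0.54  0.86] [ 0.02 -0.04 -0.03]
{'axis': array([ 0.6052, -0.0375]), 'green': np.float64(128.81), 'rms': np.float64(0.19), 'seen': ['green', 'white', 'orange'], 'res': array([ 0.3,  0.1,  0.1,  0. , -0.4, -0.1]), 'plate': array([ 0.4503, -0.0633]), 'dist': np.float64(0.157), 'front': np.float64(189.46), 'normal': np.float64(189.7), 'platesize': array([53.7, 14.6])}
{'axis': array([ 0.6049, -0.0362]), 'green': np.float64(129.16), 'rms': np.float64(0.24), 'seen': ['black', 'red', 'white', 'orange'], 'res': array([-0.2,  0.2, -0.1, -0.2,  0.5, -0.1, -0.2,  0.3]), 'plate': array([ 0.45  , -0.0625]), 'dist': np.float64(0.1572), 'front': np.float64(189.63), 'normal': np.float64(189.93), 'platesize': array([51.3, 12.4])}
```

```bash
python3 - <<'E'
from h import *
def st(s):
    o=r.observe(); print(s,round(o['t'],2),np.round(o['position'],4),np.round(o['wrist_force'],2))
for d in (178,192,206,218): r.move_linear(*pose(d,.034,1),vel=.035); st(d)
r.dwell(.3)
for n in('side','top'): print(measure(cam(n,n+'3.png')))
E
```

```text
178 11.31 [ 0.4932 -0.0327  0.034 ] [-0.63 -0.26  0.96]
192 12.24 [ 0.4955 -0.0598  0.034 ] [ 0.02 -0.44  0.59]
206 13.18 [ 0.5045 -0.0856  0.034 ] [0.79 0.71 0.57]
218 13.99 [ 0.5168 -0.1054  0.034 ] [ 0.    0.39 -0.08]
{'axis': array([ 0.6059, -0.0377]), 'green': np.float64(182.68), 'rms': np.float64(0.37), 'seen': ['green', 'blue', 'black', 'red', 'white', 'orange'], 'res': array([-0.1,  0.2,  1. , -0.2, -0.4,  0.1, -0.3,  0.1, -0.2, -0.2,  0.4,
       -0.2]), 'plate': array([ 0.4504, -0.0622]), 'dist': np.float64(0.1574), 'front': np.float64(188.96), 'normal': np.float64(190.23), 'platesize': array([53.6, 14.7])}
{'axis': array([ 0.6048, -0.0367]), 'green': np.float64(182.3), 'rms': np.float64(1.94), 'seen': ['green', 'black', 'red', 'white'], 'res': array([ 0.1, -5.4, -0.5,  0.9,  0.3,  0.4,  0. ,  0. ]), 'plate': array([ 0.45, -0.06]), 'dist': np.float64(0.1566), 'front': np.float64(188.55), 'normal': np.float64(191.59), 'platesize': array([45.8, 10.1])}
```

```bash
python3 - <<'E'
from h import *
r.move_linear(*pose(223,.034,1),vel=.02); r.dwell(.3)
for n in('side','top'): print(measure(cam(n)))
o=r.observe();print(o['t'],o['wrist_force'])
E
```

```text
{'axis': array([ 0.6053, -0.0374]), 'green': np.float64(187.02), 'rms': np.float64(0.47), 'seen': ['green', 'blue', 'black', 'red', 'white', 'orange'], 'res': array([-0. ,  0.2,  1.4, -0.6, -0. ,  0. , -0.5,  0.2, -0.1,  0.1, -0.1,
        0.1]), 'plate': array([ 0.4505, -0.0638]), 'dist': np.float64(0.1571), 'front': np.float64(189.68), 'normal': np.float64(190.22), 'platesize': array([55.3, 13.9])}
{'axis': array([ 0.6056, -0.0361]), 'green': np.float64(186.35), 'rms': np.float64(1.71), 'seen': ['green', 'black', 'red', 'white'], 'res': array([-0.8, -2.6,  0. ,  1.6,  0.9, -1. ,  0.4,  3.4]), 'plate': array([ 0.4516, -0.0677]), 'dist': np.float64(0.1572), 'front': np.float64(191.61), 'normal': np.float64(193.6), 'platesize': array([31.2,  8.6])}
16.6333 [0.41105962 1.16104627 0.52661858]
```

```bash
python3 - <<'E'
from h import *
r.move_linear(*pose(225.3,.034,1),vel=.015); r.dwell(.3); print(measure(cam('side')))
r.move_linear(*pose(222.3,.034,1),vel=.03); r.move_linear(*pose(222.3,.12,1),vel=.1)
r.move_linear([.45,-.30,.25],vel=.3); r.dwell(.2)
for n in('side','top'): print(measure(cam(n,n+'4.png')))
print(r.observe()['t'])
E
```

```text
{'axis': array([ 0.6054, -0.0371]), 'green': np.float64(189.65), 'rms': np.float64(0.33), 'seen': ['green', 'blue', 'black', 'red', 'white', 'orange'], 'res': array([ 0.5,  0. ,  0.4, -0.2, -0.4,  0.3,  0.2, -0.2, -0. ,  0.5, -0.5,
       -0.1]), 'plate': array([ 0.4504, -0.0623]), 'dist': np.float64(0.157), 'front': np.float64(189.22), 'normal': np.float64(188.95), 'platesize': array([54.1, 14.5])}
{'axis': array([ 0.6056, -0.0383]), 'green': np.float64(189.63), 'rms': np.float64(0.36), 'seen': ['green', 'black', 'red', 'white', 'orange'], 'res': array([ 0.1, -0.4, -0.3,  0.3,  0.4,  0.3,  0.2,  0.1, -0.2, -0.8]), 'plate': array([ 0.4505, -0.0627]), 'dist': np.float64(0.157), 'front': np.float64(188.91), 'normal': np.float64(189.51), 'platesize': array([60.1, 16.5])}
{'axis': array([ 0.605 , -0.0367]), 'green': np.float64(189.47), 'rms': np.float64(0.25), 'seen': ['blue', 'black', 'red', 'white', 'orange'], 'res': array([ 0.1,  0.1, -0.2, -0. ,  0. , -0.5,  0.1,  0.4, -0.3,  0.1]), 'plate': array([ 0.4502, -0.0632]), 'dist': np.float64(0.1571), 'front': np.float64(189.74), 'normal': np.float64(189.8), 'platesize': array([59.8, 16.6])}
20.9333
```

View pics/top4.png

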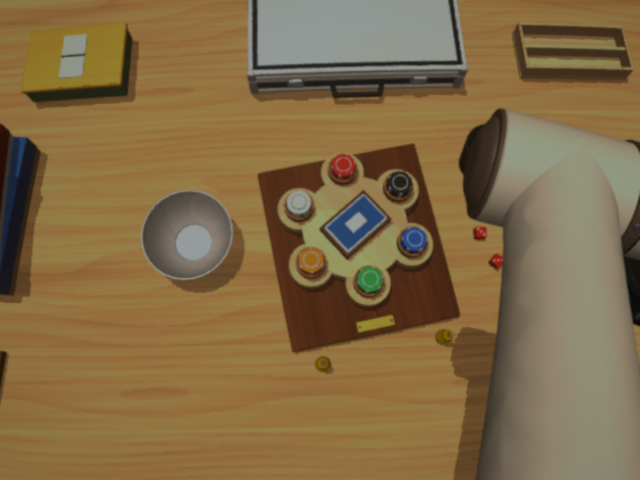

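The green chips, at (369,281), stand straight behind the plate at (376,324). The pawns are still at (323,364) and (445,337), and the dice and bowl haven't moved. I'll check that the deck is standing still, then hand in.

```bash
python3 - <<'E'
from h import *
r.dwell(1.0)
for n in('top','side'):
    m=measure(cam(n)); print(m['green'],m['front'],m['normal'],m['seen'])
if abs(m['green']-189.7)<1.2: ticket.sign_off(); print('signed')
E
```

```text
189.54 189.91 189.79 ['green', 'blue', 'black', 'red', 'white', 'orange']
189.56 189.05 189.97 ['green', 'black', 'red']
the job is handed in; nothing more can be done
signed
```

The green chips now stand at the front, straight behind the brass plate, and the job is handed in. I pushed the carousel about 79° counter-clockwise with the shut fingertips in the hollow between the green and blue chips. I kept the push slow, finished with two small nudges, then backed the fingers off and lifted clear.

- **Final position:** the last pictures put the green chips at 189.5–189.6° and the front at about 189.7–189.9°, so they are within about 0.3° of centre. One figure disagreed: the side camera's line from axis to plate gave 189.05°. I trusted it less because only three chip rolls were found in that picture. The plate's own squareness read 189.8–190.0°.
- **Standing still:** the angle did not change over more than a second after I let go.
- **Forces:** the force readings I took during the pushes were all under about 1.5 N.
- **Bystanders:** the pawns, bowl and dice look unmoved in the top picture. The arm hid the dice cup there, so I have no after-picture of it, but the fingers never went near it.
- **Time:** about 22 s of the 64 s allowed.

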